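Lock the drop-cup soil tester

ROBOT

A 6-joint arm with a two-finger parallel gripper is mounted at the origin on the work surface. World frame = base frame: x ahead of the robot, y to its left, z up, the work surface at z = 0. Lengths are in m, angles in degrees, forces in N, time in s.
With the tool pointing down it reaches from about 0.25 to 0.725 m from the base axis. Payload 9.7 kg.
Tool frame: the origin (TCP) lies on the centre line of the jaws, within the pads' length; the fingertips stand bot.nose_length ahead of it and the grasp point (between the pads) lies 11 mm behind it (bot.nose_length is the distance from the TCP to the fingertips, in m); z points along the fingers, y is the line along which they close (so a half turn about z gives the same grasp; the last joint's range is limited). The gripper opens to 85 mm and grips with 20 to 120 N. Pads are 22 mm wide; open, the fingers measure 114 mm over their backs; the gripper's body (76 mm by 85 mm) begins 54 mm behind the grasp point. The pads swing forward as they close: fully open they stand 13 mm farther back than shut.
Start: joints at [64.572, 4.979, 10.078, 95.1, 0, 90], TCP at [0.236, 0.497, 0.239] pointing down, gripper open.
Joint ranges: [-179.16, 179.16], [-48.56, 103.87], [-65.8, 70.77], [-126.05, 130.52], [-82.76, 87.17], [-180, 180]. Speed limits (degrees/s): [127.2, 127.2, 147.25, 180, 180, 180].

INTERFACE

Orientations are given as [roll, pitch, yaw] about the fixed x, y, z axes, in that order (R = Rz(yaw) Ry(pitch) Rx(roll)).
In Python, from workcell import bot gives the robot as it stands. The module is installed in compiled form; this text tells all that it offers.
- The arm moves only by the shell command python3 -m inch 'ROWS' [OPENING] [FORCE]. ROWS is JSON, a list of rows, each a list of 4 numbers: the shift along the world's x, y, z in cm, then the turn about the world's z in degrees. A call has exactly 8 rows; each row is the pose to reach, as a shift and turn from the pose commanded when the call began; what a row does not reach only later rows make up. A row lasts 1/8 s, in which the tool goes at most 62.5 mm and 10.7 degrees, less where a joint would pass 70% of its speed; a pose out of reach is approached as far as the arm can. A call with a gripper value outside its range is refused whole. OPENING is the finger opening in cm, from 0 to 8.54, set as the call begins (- or left out, the last holds). The fingers move at their own pace and stop on an object; FORCE is the grip in N (left out, the last holds). Time passes only in rows, so rows that repeat a pose let the fingers close, or fill a call up. It gives the time, the measured TCP pose, the force, the opening and the grip force at its end, in the units of the state.
- bot.get_obs(): the state, without advancing time (a new reading comes with each control period).
- bot.camera(name): name is "scene" or "top" or "wrist"; returns a dict with "img" (384x512x3 uint8, red, green, blue), "fovy" (degrees; the focal length in pixels is half the picture's height over the tangent of half this angle, whatever the lens; pixels are square), "cx", "cy" (the principal point, pixels), "R" (3x3) and "t" (3): a world point X has camera coordinates R X + t; the wrist camera has in their place "mount" (4x4, takes a point from camera to tool coordinates, whose origin is the TCP and whose axes are the flange's). Camera axes: x right, y down, z forward; pixel columns grow to the right and rows downward; lengths in m; the calibration is good to about 2 mm. The wrist camera is an equidistant fisheye: a pixel r from the principal point sees the ray r / f radians off the axis. A picture is of the moment at which its call begins: read the wrist's pose just before it. There is no depth.
- bot.job_done(): hands the job in; it is judged then, once.
Trained networks look in a picture, given as the dict that the camera call returned (one of the last four; its "shot" number tells which), for a name from the list of things; names that differ only in an ending like _2 or _b are one class to them, and where a whole thing is asked for, a point or a joint stands for the part that bears it (a point fixed in the world has none). Each returns a list of dicts, best first, with "score" (0 to 1); they miss things now and then, are a little off and sometimes report something else, mostly with a low value. They report only what shows in the picture. A call takes as long as a camera call.
- bot.find_in(thing, picture): "point" ([column, row] in pixels, amid what is visible of it).
- bot.landmark_of(thing, picture): "point" ([column, row] in pixels: a listed point, or the origin of a listed thing).
The state is a dict: "time": time; "q": joint angles; "qd": joint speeds; "joint_efforts": joint torques, N m; "ee_pos": TCP position; "tcp_rot": TCP orientation; "wrist_force": force on the tool from outside, world axes, zero at the start; "torque": the same for the moment, N m; "opening": finger opening in m; "grasp_force": force on a finger pad.
Only numpy, scipy, OpenCV 4.12 (cv2) and the standard library are available. Lean on these libraries where they do the work, as an engineer would, in place of code of your own. Each camera call takes 0.05 s, during which the arm holds its last target. There are 200 camera calls.

TASK

Lock the black drop-cup soil tester for carrying: with gentle fingertip pushes only, turn the brass slotted disc by its red peg (either way round) until the slot lines up with the steel bar, then push the bar by its red tab through the slot until it is fully home. Do not force, pinch or lift anything, leave the tin, dish, bottle and spatula where they are, and finish clear of everything.

Things in the scene. Friction and masses are not known exactly. Their poses are not given: they have to be found in the camera images.
- tester: Fixed black base block, 450 mm long (its x, origin mid-length), 190 mm wide (its y); its deck (top face) is 50 mm above the table. Origin on the table plane, exactly below the disc's axis; x runs along the bar, in the direction in which the bar is pushed; z up. The bar lies along y = 0 above the deck.
- lock_disc (a joint): Turn of the brass disc (vertical axis), rad, counter-clockwise from above, range -2.1 to 2.1. 0: slot square across the bar, peg towards the tester's +x (the keeper). +1.571 or -1.571: slot in line with the bar, both equally good; no stop or click there. Starts within 0.9 of 0. Stays where it is left; turning takes 0.06 N m (2.5 N at the peg).
- disc_slot (a point): Point on the disc's axis at its top face, 74 mm above the table. Turns with the disc: y axis along the slot, x axis towards the peg. The disc is 72 mm across; the slot is 18 mm wide, 18 mm deep, open at the top, and runs right across through the centre.
- peg_top (a point): Centre of the top of the red peg, 110 mm above the table: an upright round peg 12 mm in diameter, 36 mm tall above the disc's top face, 25 mm from the disc's axis, fixed to the disc.
- lock_bar (a joint): Travel of the bar along the tester's +x, m: 0 drawn back, 0.100 fully home (tab meets the guide block, hard stop). Steel bar 12 mm square, nose narrowing to 4 mm over the last 10 mm. At 0 the tip is 50 mm from the disc's axis. The disc blocks it unless the slot is in line within about 0.15 rad. Takes about 3 N to slide; stays where it is left.
- tab_back (a point): Middle of the rear face (towards the tester's -x) of the red tab on the bar, at its top edge, 104 mm above the table; 184 mm behind the disc's axis when the bar is at 0. The tab is an upright plate 40 mm wide across the bar, 12 mm thick, standing up from the bar. Nothing stands behind it. Push it along the tester's +x.
- bar_tip (a point): Top edge of the bar's nose tip, 70 mm above the table, on the bar's centre line.
- tin: Small closed aluminium moisture tin, 40 mm across, 26 mm tall, standing on the tester's deck beside the bar; origin at the centre of its underside. Leave alone.
- dish: White mixing bowl, 110 mm across, 50 mm tall, on the table beside the tester; origin at the centre of its underside. Leave alone.
- bottle: White plastic bottle with blue cap, 56 mm across, 120 mm tall, standing on the table; origin at the centre of its underside. Leave alone.
- spatula: Spatula 200 mm long lying on the table beside the tester on the robot's side, along its own x. Leave alone.
- guide (a point): Middle of the top of the steel guide block that surrounds the bar between tab and disc: 26 mm long along the tester's x (-72 to -46 mm), 42 mm wide, top 77 mm above the table.
- keeper (a point): Middle of the top of the steel keeper block beyond the disc that receives the bar's tip: 24 mm long along the tester's x (42 to 66 mm), 42 mm wide, top 77 mm above the table.
- cup_bracket (a point): Middle of the top of the brass hanger plate of the drop cup, 142 mm above the table. Cup, bracket and motor fill the tester's x from 98 to 225 mm over its whole width, up to 155 mm above the table; a crank sticks out there to y = -162 mm. Keep clear.

How it is judged:
By the outcome, as a careful person would: the job done as asked, in the order asked, and still so for the second after the job is handed in, with the robot touching nothing.
It also fails if it takes over 61 s, if anything falls off the work surface, if the arm or the gripper's body presses on something with over 40 N, if the wrist force passes 120 N, or if a joint passes its speed limit or range.

## Working session

There is one attempt and no reset: what is moved stays moved. The work goes in short steps, Python scripts to look and compute and a shell command to move; the robot and the scene stay as the last step left them, time stands still between calls to the robot, and variables do not carry over. Pictures are saved under pics/ and viewed, at most 10 in all, crops included, and the job is handed in when it is done.

```bash
mkdir -p pics; cat > h.py <<'E'
import numpy as np, cv2
from workcell import bot
def f(c): return c["img"].shape[0]/2/np.tan(np.radians(c["fovy"])/2)
def ray(c,p):
    R=np.array(c["R"]);t=np.array(c["t"])
    d=R.T@np.array([(p[0]-c["cx"])/f(c),(p[1]-c["cy"])/f(c),1]);return -R.T@t,d
def onz(c,p,z):
    o,d=ray(c,p);return (o+d*(z-o[2])/d[2]).round(4)
def proj(c,X):
    v=np.array(c["R"])@np.array(X)+np.array(c["t"]);return np.array([c["cx"],c["cy"]])+f(c)*v[:2]/v[2]
Z=dict(disc_slot=.074,peg_top=.110,tab_back=.104,bar_tip=.070,guide=.077,keeper=.077,cup_bracket=.142,tester=0,tin=.05,dish=0,bottle=0,spatula=0)
def survey(names=Z,cams=("top","scene"),save=None):
    for n in cams:
        c=bot.camera(n)
        if save: cv2.imwrite(f"pics/{save}_{n}.png",c["img"][:,:,::-1])
        for k in names:
            r=bot.landmark_of(k,c)
            for q in r[:2]: print(n,k,np.round(q["point"],1),round(q["score"],2),onz(c,q["point"],Z[k]))
E
python3 - <<'E'
from h import *
survey(save="a"); o=bot.get_obs(); print(bot.nose_length,o)
E
```

```text
top disc_slot [291.8 203.3] 0.65 [ 0.5518 -0.0061  0.074 ]
top peg_top [174.7 223.7] 0.7 [0.5092 0.2134 0.11  ]
top peg_top [276.6 212.3] 0.67 [0.5343 0.0265 0.11  ]
top tab_back [379.4 183.1] 0.58 [ 0.5933 -0.1664  0.104 ]
top bar_tip [378.6 183.7] 0.53 [ 0.5943 -0.1774  0.07  ]
top bar_tip [317.9 195.1] 0.46 [ 0.569  -0.0577  0.07  ]
top guide [320.4 197. ] 0.79 [ 0.5652 -0.0612  0.077 ]
top keeper [258.  209.8] 0.92 [0.5377 0.0596 0.077 ]
top cup_bracket [176.4 224.5] 0.96 [0.5096 0.2046 0.142 ]
top tester [285.7 203.2] 0.62 [ 0.5522 -0.0028  0.    ]
top tin [346.7 156.2] 0.56 [ 0.6499 -0.1191  0.05  ]
top dish [260.1 115.7] 0.93 [0.7401 0.0562 0.    ]
top bottle [341.7 113.8] 0.96 [ 0.7491 -0.1211  0.    ]
top spatula [345.1 259.2] 0.83 [ 0.4354 -0.1324  0.    ]
scene disc_slot [209.4 206.1] 0.92 [ 0.5514 -0.0008  0.074 ]
scene peg_top [216.9 182.7] 0.64 [0.54   0.0257 0.11  ]
scene tab_back [127.1 249.7] 0.98 [ 0.5885 -0.1629  0.104 ]
scene keeper [231.8 188.7] 0.89 [0.5378 0.0571 0.077 ]
scene keeper [184.2 222.1] 0.45 [ 0.5631 -0.0578  0.077 ]
scene cup_bracket [283.2 130.1] 0
[... 277 characters left out ...]
.91 [ 0.4372 -0.1297  0.    ]
0.008 {'time': 1.3, 'q': array([6.45729119e+01, 4.98039998e+00, 1.00768733e+01, 9.50992466e+01,
       1.47603328e-03, 8.99999813e+01]), 'qd': array([ 0.13351032, -0.01067855,  0.04152331, -0.027629  ,  0.00366983,
       -0.03281895]), 'joint_efforts': array([ 3.99916262e-04, -5.20096564e+01,  4.64859939e+01,  1.79871888e-03,
       -2.33658699e-05,  6.24538927e-06]), 'ee_pos': array([0.23613958, 0.49671924, 0.23925773]), 'tcp_rot': array([-1.79997227e+02, -1.47603419e-03,  1.54572931e+02]), 'wrist_force': array([ 0.68623636, -0.15528496,  0.18796537]), 'torque': array([-0.02256643, -0.02902985,  0.02116568]), 'grasp_force': 0.0, 'opening': 0.08536186501473438}
```

View images.

```bash
python3 - <<'E'
import cv2
a=cv2.imread('pics/a_top.png')[100:280,150:420]; b=cv2.imread('pics/a_scene.png')[90:330,70:330]
cv2.imwrite('pics/a1.png',cv2.resize(a,None,fx=2.9,fy=2.9,interpolation=cv2.INTER_CUBIC))
cv2.imwrite('pics/a2.png',cv2.resize(b,None,fx=2.4,fy=2.4,interpolation=cv2.INTER_CUBIC))
E
```

```text
(no output)
```

View pics/a1.png

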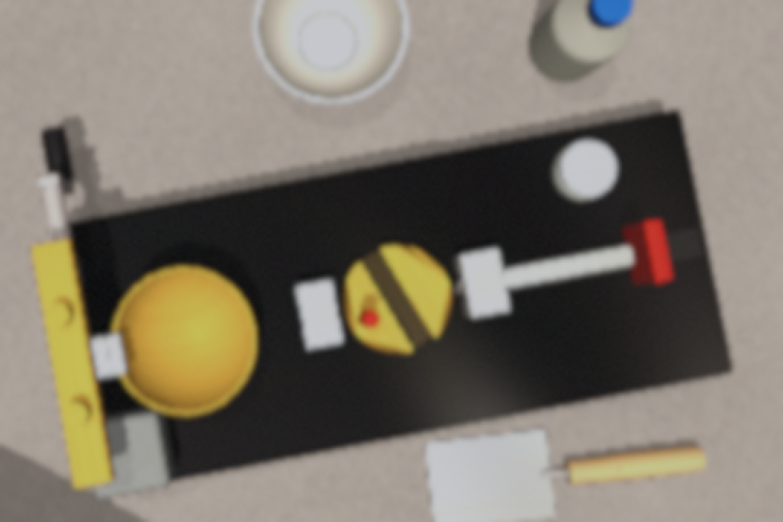

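View pics/a2.png

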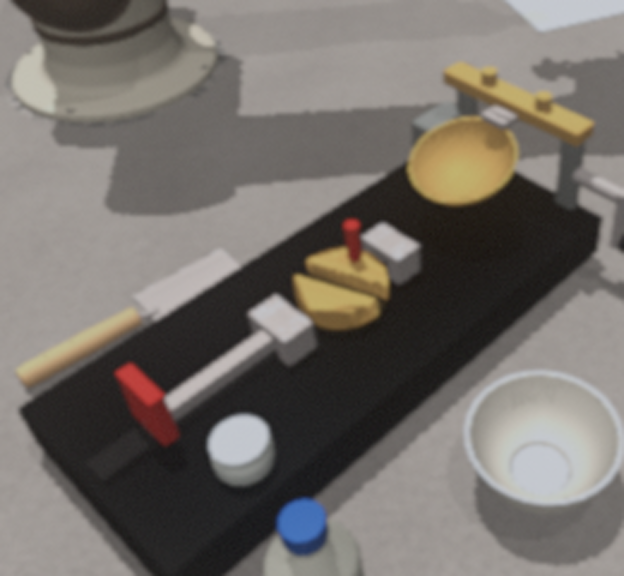

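The top view shows the disc centred near (287,203), with the peg at (277,209) just short of the keeper, so the disc angle is about +17°. The red tab is at (375,186). The tester's x runs at about 102° in world. I'll push the peg counter-clockwise, towards the robot, with closed fingers.

```bash
python3 -m inch '[[3,-4,0,-10],[6,-8,0,-20],[9,-12,0,-30],[12,-17,0,-40],[15,-21,0,-50],[18,-25,0,-60],[21,-29,0,-70],[24,-33,0,-80]]' 0 20
python3 -m inch '[[2,-3,0,-10],[4,-6,0,-20],[6,-9,0,-30],[8,-11,-1,-40],[9,-13,-2,-46],[9,-13,-4,-46],[9,-13,-6,-46],[9,-13,-6,-46]]'
python3 - <<'E'
from h import *
survey(("disc_slot","peg_top","tab_back"),save="b")
o=bot.get_obs();print(o["ee_pos"],o["tcp_rot"])
for n in("top","scene"):
    c=bot.camera(n); p=o["ee_pos"]; print(n,proj(c,p),proj(c,p-[0,0,.008]))
E
python3 - <<'E'
import cv2
b=cv2.imread('pics/b_scene.png')[60:280,70:330]
cv2.imwrite('pics/b2.png',cv2.resize(b,None,fx=2.5,fy=2.5,interpolation=cv2.INTER_CUBIC))
E
```

```text
time: 2.3
ee_pos: [0.477, 0.1653, 0.2395]
tcp_rot: [180.0, -0.0, 74.2]
wrist_force: [0.0, 0.6, 0.6]
opening: 0.0001
grasp_force: 0.0
time: 3.3
ee_pos: [0.5654, 0.0366, 0.1778]
tcp_rot: [-179.9, 0.1, 28.6]
wrist_force: [-0.5, 0.4, 0.4]
opening: 0.0
grasp_force: 0.0
scene disc_slot [209. 207.] 0.83 [ 0.553  -0.0026  0.074 ]
scene peg_top [216.5 182.5] 0.76 [0.5391 0.0253 0.11  ]
scene tab_back [122.8 248.3] 0.69 [ 0.5819 -0.1672  0.104 ]
scene tab_back [209.5 208.2] 0.64 [ 0.5843 -0.0159  0.104 ]
[0.56636114 0.03678518 0.17987009] [ 1.79978949e+02 -4.31867749e-02  2.85788285e+01]
top [274.68096492 193.69011894] [274.26843896 193.83008986]
scene [227.03219985 156.88901871] [227.35427568 160.70152925]
```

View pics/b2.png

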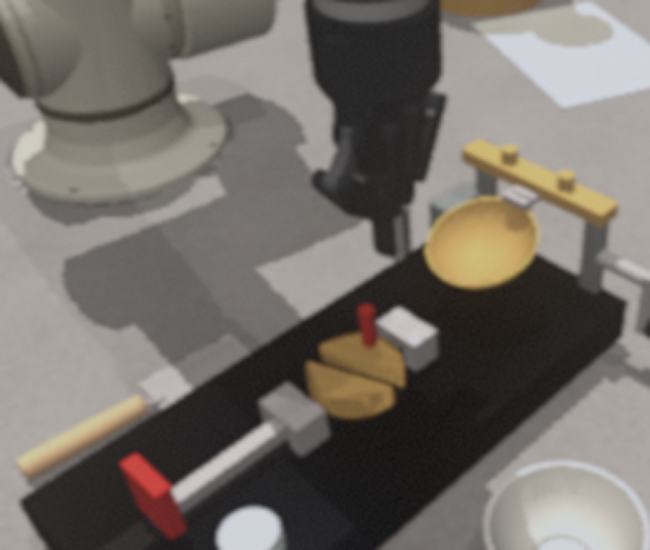

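```bash
python3 -m inch '[[0,0,-2,0],[0,0,-4,0],[0,0,-6,0],[0,0,-7,0],[0,0,-8,0],[0,0,-8,0],[0,0,-8,0],[0,0,-8,0]]'
python3 - <<'E'
import numpy as np
from workcell import bot
print(bot.get_obs()["ee_pos"])
C=np.array([.5515,-.001]);d=17
F=np.array([.5660,.0367])
for a in range(119,196,8):
    r=np.radians(a);e=np.array([np.cos(r),np.sin(r)]);t=np.array([-e[1],e[0]])
    P=C+.025*e-d/1000*t; print(a,(P*100).round(2),((P-F)*100).round(2),a-119)
E
```

```text
time: 4.8
ee_pos: [0.5665, 0.0367, 0.0999]
tcp_rot: [180.0, -0.0, 28.6]
wrist_force: [0.4, 0.2, 0.4]
opening: 0.0003
grasp_force: 0.0
[0.56648241 0.03673142 0.09992847]
119 [55.42  2.91] [-1.18 -0.76] 0
127 [55.    2.92] [-1.6  -0.75] 8
135 [54.58  2.87] [-2.02 -0.8 ] 16
143 [54.18  2.76] [-2.42 -0.91] 24
151 [53.79  2.6 ] [-2.81 -1.07] 32
159 [53.43  2.38] [-3.17 -1.29] 40
167 [53.1   2.12] [-3.5  -1.55] 48
175 [52.81  1.81] [-3.79 -1.86] 56
183 [52.56  1.47] [-4.04 -2.2 ] 64
191 [52.37  1.09] [-4.23 -2.58] 72
```

```bash
python3 -m inch '[[-0.6,-0.4,0,0],[-1.2,-0.76,0,0],[-1.4,-0.75,0,4],[-1.6,-0.75,0,8],[-1.8,-0.77,0,12],[-2.0,-0.8,0,16],[-2.2,-0.85,0,20],[-2.4,-0.9,0,24]]'
python3 -m inch '[[-0.2,-0.08,0,4],[-0.4,-0.17,0,8],[-0.58,-0.27,0,12],[-0.76,-0.38,0,16],[-0.93,-0.5,0,20],[-1.1,-0.64,0,24],[-1.1,-0.64,0,24],[-1.1,-0.64,0,24]]'
python3 - <<'E'
from h import *
survey(("disc_slot","peg_top"),save="c")
b=cv2.imread('pics/c_scene.png')[130:250,140:300]; a=cv2.imread('pics/c_top.png')[150:270,220:380]
cv2.imwrite('pics/c1.png',cv2.resize(np.hstack([b,a]),None,fx=2.5,fy=2.5,interpolation=cv2.INTER_CUBIC))
E
```

```text
time: 5.8
ee_pos: [0.5424, 0.0276, 0.0996]
tcp_rot: [179.9, -0.1, 52.7]
wrist_force: [4.3, 1.1, -0.8]
opening: -0.0
grasp_force: 1.4
time: 6.8
ee_pos: [0.5311, 0.0213, 0.0995]
tcp_rot: [180.0, -0.0, 76.5]
wrist_force: [0.8, 1.1, 1.4]
opening: -0.0004
grasp_force: 0.7
scene disc_slot [211.2 208.3] 0.57 [ 0.5584 -0.001   0.074 ]
scene peg_top [203.1 181.3] 0.86 [0.5216 0.0071 0.11  ]
```

View pics/c1.png

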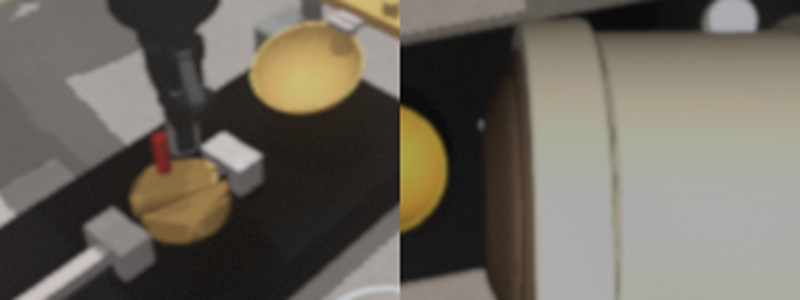

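```bash
python3 -m inch '[[-0.17,-0.13,0,4],[-0.33,-0.26,0,8],[-0.48,-0.41,0,12],[-0.62,-0.57,0,16],[-0.75,-0.74,0,20],[-0.85,-0.88,0,23],[-0.85,-0.88,0,23],[-0.85,-0.88,0,23]]'
python3 -m inch '[[0.1,0.8,0,0],[0.2,1.6,0,0],[0.2,1.6,3,0],[0.2,1.6,6,0],[-3,5,8,0],[-8,9,8,0],[-13,13,8,0],[-18,17,8,0]]'
python3 - <<'E'
from h import *
survey(("disc_slot","peg_top","keeper","guide","tab_back"),save="d")
a=cv2.imread('pics/d_top.png')[150:250,220:400]
cv2.imwrite('pics/d1.png',cv2.resize(a,None,fx=4.4,fy=4.4,interpolation=cv2.INTER_CUBIC))
E
```

```text
time: 8.1
ee_pos: [0.5227, 0.0126, 0.0993]
tcp_rot: [180.0, -0.0, 99.5]
wrist_force: [1.2, 2.3, 0.4]
opening: -0.0001
grasp_force: 1.0
time: 9.1
ee_pos: [0.3446, 0.1807, 0.1793]
tcp_rot: [180.0, -0.0, 99.5]
wrist_force: [0.1, 0.8, 1.1]
opening: 0.0001
grasp_force: 0.0
top disc_slot [289.4 203. ] 0.74 [ 0.5522 -0.0014  0.074 ]
top peg_top [291.9 220.8] 0.82 [ 0.5192 -0.0021  0.11  ]
top peg_top [379.4 186.2] 0.4 [ 0.5871 -0.1642  0.11  ]
top keeper [257.4 208.1] 0.55 [0.5409 0.0608 0.077 ]
top guide [321.5 194.4] 0.78 [ 0.5704 -0.0633  0.077 ]
top guide [345.1 262.6] 0.74 [ 0.4396 -0.111   0.077 ]
top tab_back [376.5 187.2] 0.9 [ 0.5854 -0.161   0.104 ]
scene disc_slot [208.1 208.9] 0.78 [ 0.5564 -0.0064  0.074 ]
scene peg_top [201.5 185.2] 0.83 [ 0.5295 -0.0006  0.11  ]
scene peg_top [233.9 190.3] 0.37 [0.5761 0.0397 0.11  ]
scene keeper [232.3 189.4] 0.58 [0.5401 0.0568 0.077 ]
scene keeper [183.8 222.2] 0.52 [ 0.5629 -0.0585  0.077 ]
scene guide [184.5 222.1] 0.97 [ 0.5634 -0.0574  0.077 ]
scene tab_back [121.9 248.9] 0.71 [ 0.5822 -0.1688  0.104 ]
scene tab_back [203.6 349.3] 0.63 [ 0.7914 -0.142   0.104 ]
```

View pics/d1.png

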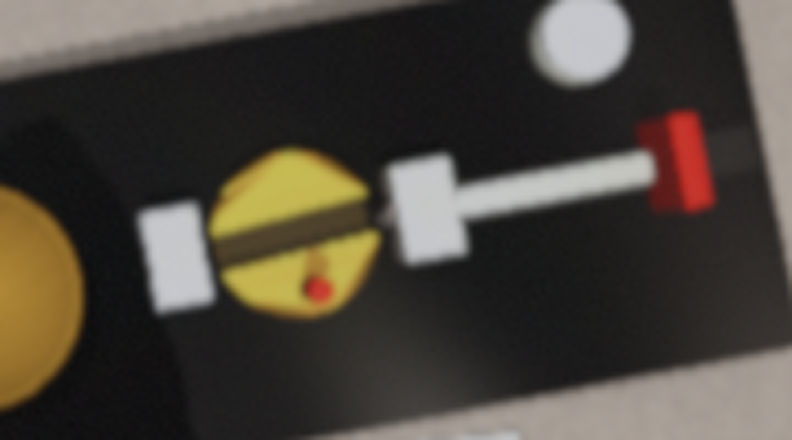

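```bash
python3 - <<'E'
from h import *
im=cv2.imread('pics/d_top.png'); hsv=cv2.cvtColor(im,cv2.COLOR_BGR2HSV)
c=bot.camera("top")
# slot centreline: per column, darkest centroid inside the disc
def line(cols,r0,r1,z,dark):
    P=[]
    for x in cols:
        a,b=r0(x),r1(x); rows=np.arange(a,b); v=im[rows,x].max(1).astype(float)
        w=np.clip(v.max()-v,0,None) if dark else np.clip(v-90,0,None)
        if dark: w=np.clip(w-.5*w.max(),0,None)
        P.append(onz(c,[x,(rows*w).sum()/w.sum()],z)[:2])
    P=np.array(P); l=cv2.fitLine(P.astype(np.float32),cv2.DIST_HUBER,0,1e-4,1e-4).ravel()
    return np.degrees(np.arctan2(l[1],l[0]))%180,P.mean(0)
m=lambda x:150+(252-(x-220)*4.4*0+ (-37/155)*((x-220)*4.4-215))/4.4
print("slot",line(range(274,299),lambda x:int(m(x))-6,lambda x:int(m(x))+7,.065,True))
n=lambda x:150+(203-(35/195)*((x-220)*4.4-460))/4.4
print("bar",line(range(327,364),lambda x:int(n(x))-7,lambda x:int(n(x))+8,.07,False))
# deck corner edges: keeper & guide white blobs
g=((im.min(2)>140)).astype(np.uint8)
for (x0,x1,y0,y1) in((248,271,192,224),(306,328,182,214)):
    ys,xs=np.nonzero(g[y0:y1,x0:x1]);print("block",onz(c,[xs.mean()+x0,ys.mean()+y0],.077))
E
```

```text
slot (np.float32(106.42263), array([0.552044, 0.004152]))
bar (np.float32(102.00129), array([ 0.5769973 , -0.11105135]))
block [0.5412 0.0565 0.077 ]
block [ 0.5651 -0.0554  0.077 ]
```

```bash
python3 -m inch '[[4,-4,0,1],[8,-8,0,2],[12,-12,0,2.5],[15,-16,0,2.5],[17,-19,0,2.5],[19,-21.2,0,2.5],[19,-21.2,0,2.5],[19,-21.2,-2,2.5]]'
python3 -m inch '[[0,0,-1,0],[0,0,-2,0],[0,0,-3,0],[0,0,-4,0],[0,0,-5,0],[0,0,-6,0],[0,0,-6,0],[0,0,-6,0]]'
```

```text
time: 10.75
ee_pos: [0.5367, -0.0325, 0.1601]
tcp_rot: [179.9, 0.0, 102.0]
wrist_force: [0.4, 0.2, -0.7]
opening: -0.0
grasp_force: 0.0
time: 11.75
ee_pos: [0.5364, -0.0324, 0.0995]
tcp_rot: [180.0, 0.0, 102.1]
wrist_force: [0.1, 0.7, -0.4]
opening: -0.0003
grasp_force: 0.0
```

```bash
python3 -m inch '[[-0.2,0.4,0,0],[-0.35,0.8,0,0],[-0.4,1.0,0,0],[-0.42,1.1,0,0],[-0.44,1.2,0,0],[-0.46,1.28,0,0],[-0.47,1.32,0,0],[-0.47,1.32,0,0]]'
python3 -m inch '[[0.2,-0.8,0,0],[0.2,-0.8,2,0],[0.2,-0.8,6,0],[-3,2,8,0],[-7,6,8,0],[-11,10,8,0],[-15,14,8,0],[-19,18,8,0]]'
python3 - <<'E'
from h import *
c=bot.camera("top"); im=c["img"]; cv2.imwrite('pics/e_top.png',im[:,:,::-1])
P=[]
for x in range(274,299):
    m=150+(252-(37/155)*((x-220)*4.4-215))/4.4
    rows=np.arange(int(m)-6,int(m)+7); v=im[rows,x].max(1).astype(float); w=v.max()-v; w=np.clip(w-.5*w.max(),0,None)
    P.append(onz(c,[x,(rows*w).sum()/w.sum()],.065)[:2])
l=cv2.fitLine(np.float32(P),cv2.DIST_HUBER,0,1e-4,1e-4).ravel(); print(np.degrees(np.arctan2(l[1],l[0]))%180)
cv2.imwrite('pics/e1.png',cv2.resize(im[150:250,220:400,::-1],None,fx=4.4,fy=4.4,interpolation=cv2.INTER_CUBIC))
print(bot.get_obs()["ee_pos"])
E
```

```text
time: 12.75
ee_pos: [0.5315, -0.0194, 0.0993]
tcp_rot: [-180.0, 0.0, 102.1]
wrist_force: [-0.6, -3.0, 0.4]
opening: -0.0005
grasp_force: 1.4
time: 13.75
ee_pos: [0.3404, 0.1617, 0.1794]
tcp_rot: [180.0, -0.0, 102.0]
wrist_force: [0.2, 0.4, -0.0]
opening: -0.0003
grasp_force: 0.0
104.82066
[0.3367466  0.16489104 0.17974996]
```

View pics/e1.png

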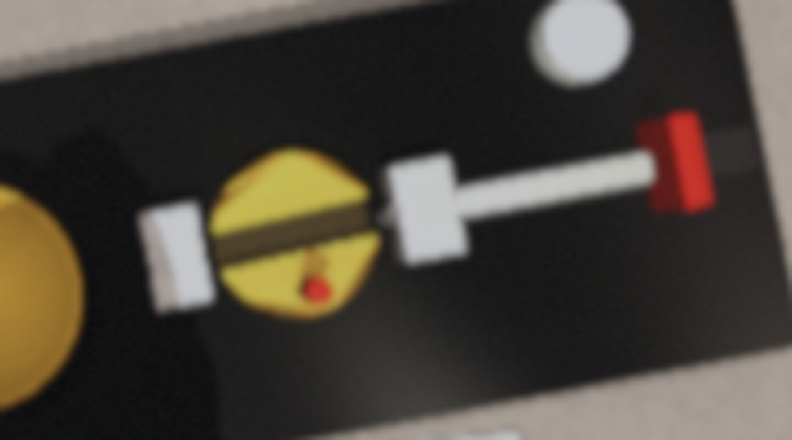

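The slot is now within about 2–3° of the bar, well inside the 0.15 rad tolerance, with the peg at (292,216). Next I go behind the tab.

```bash
python3 -m inch '[[2,-3,0,0],[5,-7,0,0],[8,-11.5,0,0],[11,-16,0,0],[14,-20.5,0,0],[17,-25,0,0],[20,-29,0,0],[23,-33,0,0]]'
python3 -m inch '[[2,-3,0,0],[3,-3.8,0,0],[3,-3.8,-2,0],[3,-3.8,-5,0],[3,-3.8,-7,0],[3,-3.8,-8.7,0],[3,-3.8,-8.7,0],[3,-3.8,-8.7,0]]'
python3 - <<'E'
from h import *
survey(("tab_back","disc_slot"),cams=("scene",),save="f")
cv2.imwrite('pics/f1.png',cv2.resize(cv2.imread('pics/f_scene.png')[130:290,70:290],None,fx=3,fy=3))
E
```

```text
time: 14.8
ee_pos: [0.5725, -0.1711, 0.1791]
tcp_rot: [180.0, -0.0, 102.1]
wrist_force: [0.5, 0.0, 0.6]
opening: 0.0003
grasp_force: 0.0
time: 15.8
ee_pos: [0.6019, -0.2071, 0.0933]
tcp_rot: [179.9, 0.0, 102.1]
wrist_force: [1.2, -0.3, 0.8]
opening: 0.0004
grasp_force: 0.0
scene tab_back [125.5 250.4] 0.8 [ 0.5883 -0.1653  0.104 ]
scene tab_back [203.6 349. ] 0.64 [ 0.7911 -0.1418  0.104 ]
scene disc_slot [210.3 208.5] 0.66 [ 0.5578 -0.0026  0.074 ]
```

View pics/f1.png

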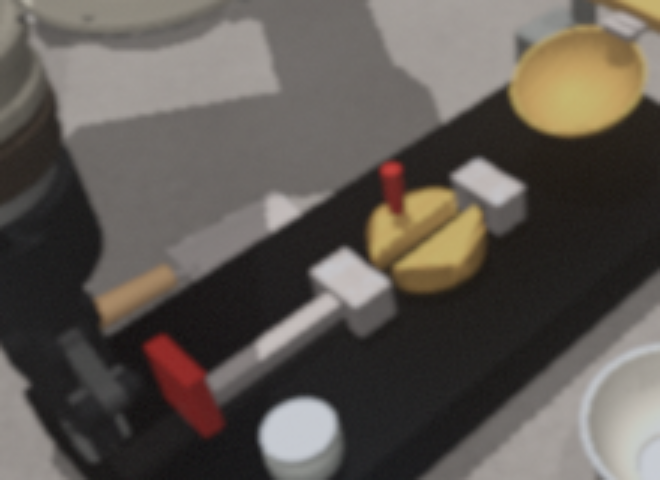

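```bash
python3 -m inch '[[-0.5,0.4,0,0],[-0.75,1.3,0,0],[-0.95,2.3,0,0],[-1.15,3.3,0,0],[-1.35,4.3,0,0],[-1.5,5,0,0],[-1.65,5.7,0,0],[-1.75,6.2,0,0]]'
```

```text
time: 16.95
ee_pos: [0.5839, -0.1448, 0.0923]
tcp_rot: [-180.0, 0.0, 102.1]
wrist_force: [-0.4, -2.1, 0.9]
opening: -0.0001
grasp_force: 1.3
```

```bash
python3 -m inch '[[-0.2,0.9,0,0],[-0.4,1.8,0,0],[-0.6,2.7,0,0],[-0.75,3.5,0,0],[-0.9,4.2,0,0],[-1.0,4.6,0,0],[-1.06,5.0,0,0],[-1.06,5.0,0,0]]'
python3 -m inch '[[-0.02,0.1,0,0],[-0.04,0.2,0,0],[-0.06,0.25,0,0],[-0.06,0.3,0,0],[-0.07,0.35,0,0],[-0.08,0.4,0,0],[-0.08,0.4,0,0],[-0.08,0.4,0,0]]'
```

```text
time: 17.95
ee_pos: [0.5733, -0.0947, 0.0922]
tcp_rot: [-180.0, -0.0, 102.1]
wrist_force: [0.1, -0.0, -0.5]
opening: 0.0002
grasp_force: 0.0
time: 18.95
ee_pos: [0.5726, -0.0911, 0.0922]
tcp_rot: [-180.0, -0.0, 102.1]
wrist_force: [0.2, -1.7, -3.0]
opening: -0.0002
grasp_force: 1.0
```

```bash
python3 -m inch '[[-0.01,0.05,0,0],[-0.02,0.1,0,0],[-0.02,0.1,0,0],[-0.02,0.1,0,0],[-0.02,0.1,0,0],[-0.02,0.1,0,0],[-0.02,0.1,0,0],[-0.02,0.1,0,0]]'
python3 - <<'E'
from h import *
survey(("tab_back","bar_tip"),cams=("scene",),save="g")
cv2.imwrite('pics/g1.png',cv2.resize(cv2.imread('pics/g_scene.png')[130:290,90:290],None,fx=3.5,fy=3.5,interpolation=cv2.INTER_CUBIC))
E
```

```text
time: 19.95
ee_pos: [0.5724, -0.0901, 0.0923]
tcp_rot: [-180.0, -0.0, 102.1]
wrist_force: [-0.7, -1.6, -0.3]
opening: -0.0002
grasp_force: 0.6
scene tab_back [172.6 217.6] 0.81 [ 0.5673 -0.077   0.104 ]
scene tab_back [182.4 222. ] 0.49 [ 0.5861 -0.0682  0.104 ]
scene bar_tip [229.5 195.2] 0.77 [0.5443 0.0473 0.07  ]
```

View pics/g1.png

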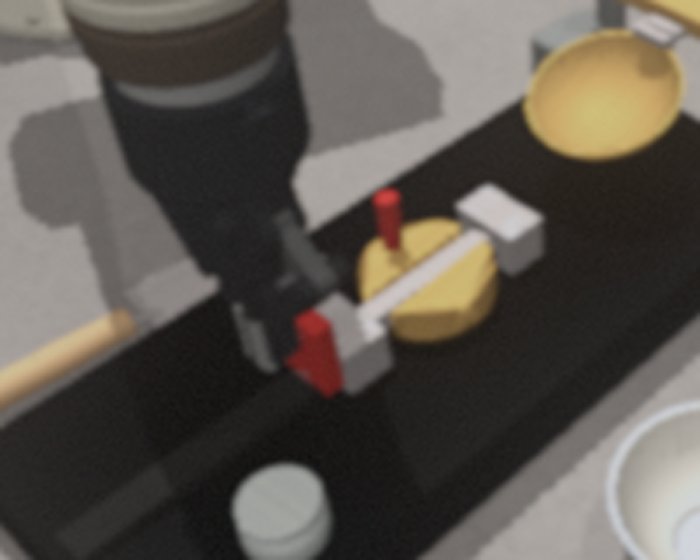

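The bar is through the slot and in the keeper, and the tab is nearly on the guide (around (315,350) in the crop). I'll creep forward until I feel the stop.

```bash
for i in 1; do python3 -m inch '[[-0.01,0.05,0,0],[-0.02,0.1,0,0],[-0.02,0.1,0,0],[-0.02,0.1,0,0],[-0.02,0.1,0,0],[-0.02,0.1,0,0],[-0.02,0.1,0,0],[-0.02,0.1,0,0]]'; done
```

```text
time: 21.1
ee_pos: [0.5723, -0.0892, 0.0923]
tcp_rot: [180.0, 0.0, 102.1]
wrist_force: [-0.4, -4.9, 0.5]
opening: 0.0003
grasp_force: 2.1
```

```bash
python3 -m inch '[[-0.01,0.05,0,0],[-0.02,0.1,0,0],[-0.02,0.1,0,0],[-0.02,0.1,0,0],[-0.02,0.1,0,0],[-0.02,0.1,0,0],[-0.02,0.1,0,0],[-0.02,0.1,0,0]]'
```

```text
time: 22.1
ee_pos: [0.5723, -0.0892, 0.0924]
tcp_rot: [180.0, 0.1, 102.0]
wrist_force: [1.2, -9.6, -1.1]
opening: 0.0002
grasp_force: 4.7
```

The position has stalled and the force rose to about 10 N: that is the hard stop, where it was expected. I'll retreat.

```bash
python3 -m inch '[[0.2,-1,0,0],[0.5,-2.5,0,0],[0.6,-3,2,0],[0.6,-3,6,0],[0.6,-3,11,0],[-3,-5,13,0],[-8,-8,13,0],[-13,-11,13,0]]'
python3 -m inch '[[-4,-2,0,0],[-8,-5,0,0],[-12,-8,0,0],[-12,-8,0,0],[-12,-8,0,0],[-12,-8,0,0],[-12,-8,0,0],[-12,-8,0,0]]'
python3 - <<'E'
from h import *
survey(("peg_top","tab_back","bar_tip","tin","dish","bottle","spatula"),save="i")
cv2.imwrite('pics/i1.png',cv2.resize(cv2.imread('pics/i_top.png')[100:280,150:420],None,fx=2.9,fy=2.9,interpolation=cv2.INTER_CUBIC))
E
```

```text
time: 23.1
ee_pos: [0.4409, -0.1991, 0.2225]
tcp_rot: [180.0, -0.0, 102.1]
wrist_force: [0.4, -1.0, 0.1]
opening: -0.0002
grasp_force: 0.0
time: 24.1
ee_pos: [0.3225, -0.2778, 0.2222]
tcp_rot: [-180.0, -0.0, 102.1]
wrist_force: [0.1, -0.1, 0.4]
opening: -0.0001
grasp_force: 0.0
top peg_top [316.2 195.5] 0.59 [ 0.567  -0.0464  0.11  ]
top peg_top [292.4 222.8] 0.55 [ 0.5156 -0.0031  0.11  ]
top tab_back [333.3 193.9] 0.84 [ 0.5709 -0.0797  0.104 ]
top tab_back [344.4 260.2] 0.33 [ 0.448  -0.1021  0.104 ]
top bar_tip [263.1 207.3] 0.63 [0.5427 0.0494 0.07  ]
top tin [349.3 156.4] 0.66 [ 0.6496 -0.1244  0.05  ]
top dish [291.4 203.4] 0.63 [ 0.552  -0.0151  0.    ]
top dish [260.8 117.2] 0.59 [0.7368 0.0546 0.    ]
top bottle [341.4 113.8] 0.55 [ 0.7491 -0.1204  0.    ]
top spatula [346.2 260.9] 0.93 [ 0.4318 -0.1348  0.    ]
scene peg_top [197.8 184.5] 0.81 [ 0.5238 -0.0052  0.11  ]
scene tab_back [173.5 215.6] 0.75 [ 0.564  -0.0737  0.104 ]
scene tab_back [232.  190.9] 0.73 [0.5696 0.0393 0.104 ]
scene bar_tip [234. 196.] 0.96 [0.5513 0.0531 0.07  ]
scene tin [171.5 278.9] 0.93 [ 0.6379 -0.1223  0.05  ]
scene dish [297.  289.4] 0.58 [0.7487 0.0509 0.    ]
scene bottle [202.5 344.2] 0.56 [ 0.7366 -0.1269  0.    ]
scene spatula [128.6 225.3] 0.62 [ 0.433  -0.1304  0.    ]
```

View pics/i1.png

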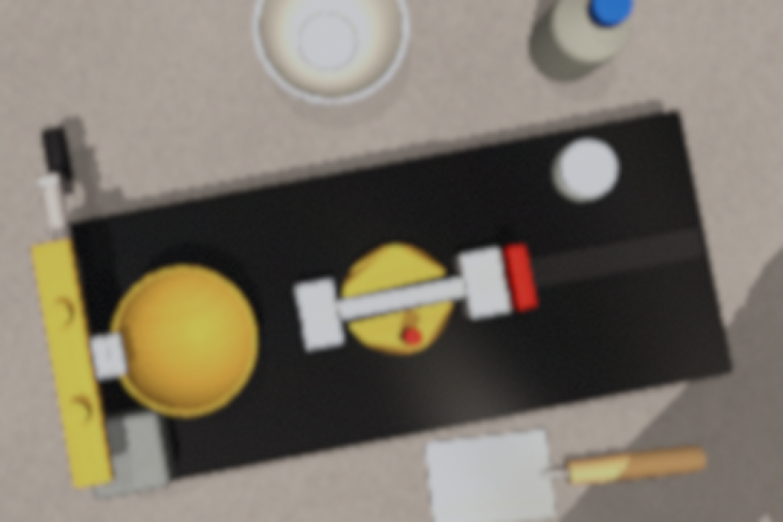

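The bar runs through the slot into the keeper, with the tab (crop (522,277)) against the guide. The tin, dish, bottle and spatula have not moved.

```bash
python3 -c "
from workcell import bot
print(bot.job_done())"
```

```text
the job is handed in; nothing more can be done
None
```

The tester is locked: I turned the disc until its slot lined up with the bar, pushed the bar to its hard stop with about 10 N at most, left the other items where they were, and handed the job in at about 25 s with the arm clear; the hand-in returned no verdict.

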